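Shut and bolt the chip box

TASK

Push the yellow lid of the chip box fully shut, then slide its spring-loaded barrel bolt across by the red-knobbed handle until you feel the end stop, and turn the handle down into the notch so that it stays locked when you let go. Feel your way gently: do not force the bolt or its handle against the guide. Leave the brass fitting, the wrench, the hammer and the aluminium bush where they are.

Things in the scene. Friction and masses are not known exactly. Their poses are not given: they have to be found in the camera images.
- box: Chip box: grey steel box screwed to the bench, 200 (x) by 320 (y) by 90 mm high; origin on the bench at x = 0, z up, y from -170 to +150 mm. At y below +6 mm is the bin under the yellow lid; from +8 to +150 mm a fixed flat deck, top at z = 90 mm, carries the barrel bolt, whose axis runs along the box's y at x = 0, z = 118 mm.
- slot (a point): Point of the box on the bolt's axis at box (0, 65, 118) mm, near the middle of the dark steel guide (32 mm wide, 46 mm high over the deck, about 90 mm long). The handle's 9 mm stem stands up through a slot along the guide, with 2 mm play each side: it cannot turn there. Pressing the handle on the guide with 35 N or more counts as forcing it.
- stop (a point): Nominal place of the stem at the slot's -y end, on the axis at box (0, 35, 118) mm: a hard end stop and, on the box's +x side, a notch 13 mm long with a brass floor, 32 mm out to +x. The stem can turn only in the last 4 mm before the stop. The guide is loosely fitted: the true stop lies up to 11 mm either way along y (44 to 66 mm of slide), unmeasured; feel for it.
- lid (a joint): Yellow lid, 192 by 174 by 6 mm, about 0.5 kg, hinged along its -y edge (box y = -168, z = 87 mm), rising at its +y edge. Rad: 0 = shut (top level with the deck), grows as it opens, starts 0.3 to 0.65. Stiff hinge (0.9 N m): it stays where it is left and takes a few newtons to push down; a firm push (40 N) does it no harm.
- lid_press (a point): A clear place to push on top of the lid, at its x = -50 mm and 120 mm from the hinge line (54 mm from the free edge); when shut at box (-50, -48, 90) mm. Axes of the lid: x along the hinge, y to the free edge, z out of the plate.
- keeper (a point): Middle of the hole of the steel keeper on the lid, a loop 32 mm wide (x), 12 mm thick (y) and 45 mm high over the lid; when shut at box (0, -8, 118) mm. The bolt passes through it only when the lid is shut.
- bolt: Sliding bolt: 14 mm steel rod along the box's y, its tip 75 mm ahead (-y) of the origin. Origin on the axis, where the handle's stem stands; axes like the box's. At rest it is at box y = +90 mm and slides to -y, over the lid. A spring draws it back: 4 N at rest, 0.06 N more per mm, and 1 N friction. Let go with the handle not in the notch, it returns.
- handle (a joint): Turn of the bolt's handle about the bolt's axis, rad: 0 = straight up, positive = down to the box's +x side, about 1.5 = lying in the notch on its floor. Turns easily and stays where it is left. Hold its ball with a moderate grip (about 40 N): a hard squeeze makes the ball slip out as it is turned.
- knob (a point): Centre of the red ball, 20 mm across, at the handle's end, 48 mm from the bolt's axis (166 mm above the bench when upright, about 120 mm when down, then 48 mm to the box's +x). y along the bolt, z outward. Pinched from above by fingers closing along the bolt, it can be slid along and pivots between the pads as it is turned over.
- fitting: A small brass pipe fitting, 28 mm across and 34 mm tall, standing on the box's deck; origin: centre of its underside; a bystander, to be left alone
- wrench: A steel wrench, 180 mm long, lying on the bench; origin: its middle, underside; a bystander, to be left alone
- hammer: A hammer with a wooden handle, 260 mm long, lying on the bench; origin: its middle, underside; a bystander, to be left alone
- bush: An aluminium bush (thick ring), 60 mm across, bore 36 mm, 30 mm high, lying flat; origin: centre of its underside; a bystander, to be left alone

How it is judged (in metres and radians):
On the way, in this order (a step that is already met when the one before it is completed fails the run):
1. the lid is pushed shut (within 0.03 rad) (value of joint lid below 0.03 rad), for 0.2 s.
2. with the lid shut, the bolt is slid across through the keeper (at least 38 mm) (value of joint lid below 0.03 rad and y of bolt in the frame of box below 0.052 m), for 0.1 s.
At the end, for the whole second after the job is handed in: The lid is shut (within 0.03 rad), the bolt is across (at least 38 mm from rest), its handle is turned down in the notch (more than 1.3 rad), and everything is let go and at rest (all of step 2 and value of joint handle above 1.3 rad and linear speed of bolt below 0.01 m/s); the robot touches nothing.
It fails at once if the bolt or its handle is forced against the guide (35 N or more) (contact force between bolt and box above 35 N).
It fails at once if the fitting, wrench, hammer or bush is disturbed (moved more than 30 mm) (distance of any of fitting, wrench, hammer, bush from where it was at the start of the episode above 0.03 m).
It also fails if it takes over 48 s, if anything falls off the work surface, if the arm or the gripper's body presses on something with over 40 N, if the wrist force passes 120 N, or if a joint passes its speed limit or range.

ROBOT

A 6-joint arm with a two-finger parallel gripper is mounted at the origin on the work surface. World frame = base frame: x ahead of the robot, y to its left, z up, the work surface at z = 0. Lengths are in mm, angles in rad, forces in N, time in s.
With the tool pointing down it reaches from about 275 to 1000 mm from the base axis. Payload 8.4 kg.
Tool frame: the origin (TCP) lies on the centre line of the jaws, within the pads' length; the fingertips stand 25 mm ahead of it and the grasp point (between the pads) lies 6 mm ahead of it; z points along the fingers, x is the direction in which the jaws open and shut, and the axes are right-handed (so a half turn about z gives the same grasp; the last joint's range is limited). The gripper opens to 85 mm and grips with 20 to 120 N. Pads are 22 mm wide; open, the fingers measure 114 mm over their backs; the gripper's body (76 mm by 85 mm) begins 54 mm behind the grasp point. The pads swing forward as they close: fully open they stand 13 mm farther back than shut.
Start: joints at [1.188, 0.353, 1.633, -0, 1.155, -0.002], TCP at [232.288, 580.233, 256.281] pointing down, gripper open.
Joint ranges: [-2.63, 2.63], [-0.92, 2.1], [0.06, 2.66], [-1.3, 4.44], [0, 2.69], [-3.02, 3.02]. Speed limits (rad/s): [2.22, 2.22, 2.79, 3.14, 3.14, 3.14].

INTERFACE

Orientations are given as [roll, pitch, yaw] about the fixed x, y, z axes, in that order (R = Rz(yaw) Ry(pitch) Rx(roll)).
In Python, from rig import r gives the robot as it stands. The module is installed in compiled form; this text tells all that it offers.
- The arm moves only by the tool jog_arm, never from a script. Its argument "deltas" is a list of rows, each an object with "gripper": the gripper command: -1 is fully open, 1 is shut, values between are in proportion; "translation": the shift along the world's x, y, z in units of 10 cm (1.0 is 10 cm), a list of three; "dr": the turn, a rotation vector about the world's x, y, z in units of pi/2 rad (1.0 is pi/2 rad), a list of three. In form: [{"gripper": gripper, "translation": [x, y, z], "dr": [wx, wy, wz]}, ...]. A call has 1 to 12 rows; each row shifts and turns the commanded pose from where the row before left it; what a row does not reach is not made up. A row lasts 1/12 s, in which the tool goes at most 41.7 mm and 7.16 degrees, less where a joint would pass 70% of its speed; a pose out of reach is approached as far as the arm can. A call with a number of a shift or a turn outside -1 to 1 is refused whole. A call with a gripper value outside its range is refused whole. The fingers move at their own pace and stop on an object; "squeeze" is the grip in N (left out, the last holds). Time passes only in rows, so rows that do not move let the fingers close. It gives the time, the measured TCP pose, the force and the opening at its end, in the units of the state.
- r.sense(): the state, without advancing time (a new reading comes with each control period).
- r.grab_frame(name): name is "scene" or "top" or "wrist"; returns the picture (400x640x3 uint8, blue, green, red); there is no depth.
- r.calibration(name): a dict with "mtx" (3x3 intrinsics, pixels), "world_from_camera" (4x4, takes a point from camera to world coordinates). Camera axes: x right, y down, z forward; pixel columns grow to the right and rows downward; lengths in mm; the calibration is good to about 2 mm. A picture is of the moment at which its call begins: read the wrist's pose just before it. calibration takes no time and is no camera call; for the wrist camera it gives the pose at the moment of the call.
- r.sign_off(): hands the job in, once; it reports no verdict.
The state is a dict: "clock": time; "qpos": joint angles; "qvel": joint speeds; "joint_efforts": joint torques, N m; "eef_pos": TCP position; "tcp_rot": TCP orientation; "contact_force": force on the tool from outside, world axes, zero at the start; "wrist_torque": the same for the moment, N m; "opening": opening from 0.0 (shut) to 1.0 (fully open).
Only numpy, scipy, OpenCV 4.12 (cv2) and the standard library are available. Lean on these libraries where they do the work, as an engineer would, in place of code of your own. Each camera call takes 0.05 s, during which the arm holds its last target. There are 200 camera calls.

## Working session

There is one attempt and no reset: what is moved stays moved. The work goes in short steps, Python scripts to look and compute and a tool call to move; the robot and the scene stay as the last step left them, time stands still between calls to the robot, and variables do not carry over. Pictures are saved under pics/ and viewed, about 8 in all and at most 12, crops included, and the job is handed in when it is done.

Besides the shell and the picture viewer there is one more tool, called as a command line: name --argument value ..., lists and objects as JSON in quotes. jog_arm: Moves the arm, as the interface text tells. Shifts and turns lie within -1 to 1; 1 stands for 10 cm of shift or pi/2 rad of turn. Its arguments: {"type":"object","properties":{"deltas":{"type":"array"},"squeeze":{"type":"number"}},"required":["deltas"]}

```bash
mkdir -p pics
python3 - <<'E'
from rig import r
import cv2,numpy as np
print(r.sense())
for n in("scene","top"):
    im=r.grab_frame(n);cv2.imwrite(f"pics/{n}0.png",im)
    c=r.calibration(n);print(n,c["mtx"].round(1).tolist(),c["world_from_camera"].round(3).tolist())
a=cv2.imread("pics/scene0.png");b=cv2.imread("pics/top0.png")
E
```

```text
{'clock': 0.0, 'qpos': array([ 1.18759334e+00,  3.53660032e-01,  1.63413577e+00, -7.79562706e-06,
        1.15523654e+00, -2.37917369e-03]), 'qvel': array([ 0.00046075,  0.00011664, -0.00098483,  0.0003209 ,  0.00071588,
        0.0005187 ]), 'joint_efforts': array([-1.48863724e-03, -6.05270863e+01, -3.42050850e+01, -1.02168381e-04,
        9.53114679e-03, -1.50808586e-05]), 'eef_pos': array([232.12346822, 579.80672391, 255.55355254]), 'tcp_rot': array([3.14158895e+00, 1.43969607e-03, 1.18997567e+00]), 'contact_force': array([0.35884359, 0.84355195, 0.13664612]), 'wrist_torque': array([ 0.04644365,  0.02250422, -0.00924471]), 'opening': 1.00666804307898}
scene [[402.5, 0.0, 317.3], [0.0, 402.5, 198.7], [0.0, 0.0, 1.0]] [[-0.901, 0.239, -0.363, 916.303], [0.435, 0.518, -0.736, 732.459], [0.012, -0.821, -0.571, 681.121], [0.0, 0.0, 0.0, 1.0]]
top [[482.9, 0.0, 318.8], [0.0, 482.9, 200.3], [0.0, 0.0, 1.0]] [[0.022, -0.995, 0.094, 408.3], [-1.0, -0.022, 0.0, 2.854], [0.002, -0.094, -0.996, 1483.847], [0.0, 0.0, 0.0, 1.0]]
```

View pics/top0.png

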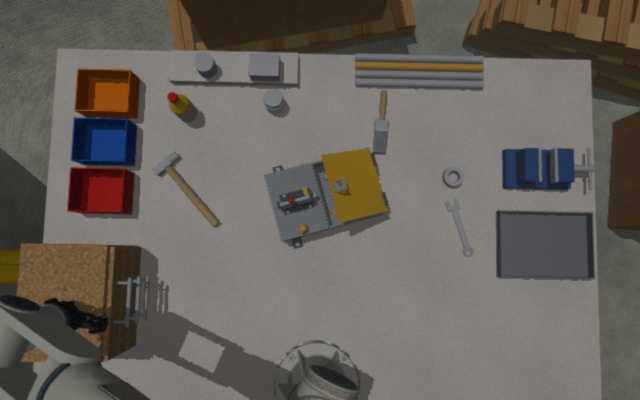

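View pics/scene0.png

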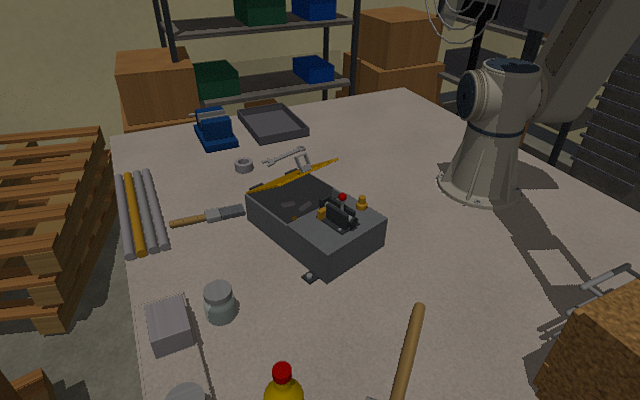

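The top view shows the deck at about (297,200), the yellow lid to its right at (352,185), the red knob at (291,201), the brass notch floor at (307,191) and the fitting at (303,229). Next I'll crop in on both views.

Run:
```python
import cv2,numpy as np
b=cv2.imread("pics/top0.png")[140:255,255:400];a=cv2.imread("pics/scene0.png")[150:285,235:395]
b=cv2.resize(b,None,fx=5,fy=5,interpolation=cv2.INTER_CUBIC)
cv2.imwrite("pics/c0.png",b)
for n in("top","scene"):
    im=cv2.imread(f"pics/{n}0.png");h=cv2.cvtColor(im,cv2.COLOR_BGR2HSV)
    m=((h[...,0]<6)|(h[...,0]>174))&(h[...,1]>150)&(h[...,2]>80)
    k,l,s,c=cv2.connectedComponentsWithStats(m.astype(np.uint8))
    print(n,[(s[i].tolist(),c[i].round(1).tolist()) for i in range(1,k) if 2<s[i][4]<200])
    m=(h[...,0]>20)&(h[...,0]<30)&(h[...,1]>180)&(h[...,2]>80)
    k,l,s,c=cv2.connectedComponentsWithStats(m.astype(np.uint8))
    for i in range(1,k):
        if s[i][4]>400:
            p=cv2.findContours((l==i).astype(np.uint8),0,2)[0][0];print(s[i],cv2.approxPolyDP(p,4,True)[:,0].tolist())
```

```text
top [([168, 93, 9, 9, 62], [172.0, 96.6]), ([70, 175, 1, 10, 10], [70.0, 179.5]), ([69, 189, 1, 11, 11], [69.0, 194.0]), ([288, 196, 6, 7, 27], [290.4, 199.0])]
[ 323  149   63   72 2894] [[367, 149], [323, 156], [340, 220], [385, 210]]
scene [([339, 193, 8, 7, 41], [342.2, 195.7])]
[246 158  92  35 452] [[337, 158], [246, 192], [283, 184]]
[264 381  39  19 595] [[264, 399], [302, 399], [295, 381], [290, 386], [272, 381]]
```

View pics/c0.png

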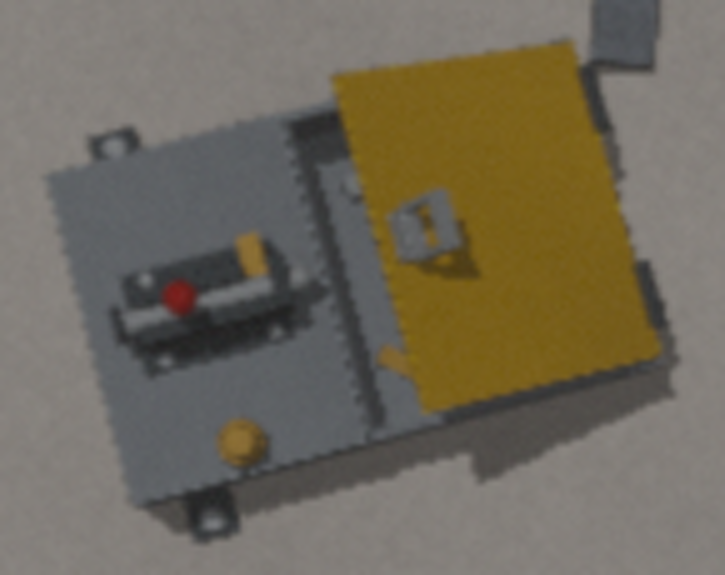

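The crop shows the far deck edge running from (264.6,175) to (282,240.6) in full-frame pixels, and the bolt axis tilted slightly.

```bash
cat > h.py <<'E'
from rig import r
import cv2,numpy as np
def ray(n,p,c=None):
    c=c or r.calibration(n);T=c["world_from_camera"]
    d=T[:3,:3]@np.linalg.inv(c["mtx"])@[p[0],p[1],1];return T[:3,3],d/np.linalg.norm(d)
def plane(n,p,z,c=None):
    o,d=ray(n,p,c);return o+d*(z-o[2])/d[2]
def tri(p1,p2):
    A=np.zeros((3,3));b=np.zeros(3)
    for o,d in(p1,p2):
        M=np.eye(3)-np.outer(d,d);A+=M;b+=M@o
    return np.linalg.solve(A,b)
E
python3 - <<'E'
from h import *
for p in[(264.6,175),(282,240.6),(314,165),(330.6,226)]:print(plane("top",p,90).round(1))
k=tri(ray("top",(290.6,199)),ray("scene",(342.2,195.7)));print("knob",k.round(1),plane("top",(290.6,199),166).round(1))
a=plane("top",(264.6,175),90);b=plane("top",(282,240.6),90)
d=(a-b)[:2];yaw=np.arctan2(d[1],d[0]);print("len",np.hypot(*d),"yaw",yaw)
R=np.array([[np.cos(yaw),-np.sin(yaw)],[np.sin(yaw),np.cos(yaw)]])
for nm,o in(("deck",((a+b)/2)[:2]-R@[0,150]),("knob",k[:2]-R@[0,90])):
    print(nm,"origin",o.round(1),"press",(o+R@[-50,-48]).round(1),"keeper",(o+R@[0,-8]).round(1))
print("fit",(R.T@(plane("top",(303.4,228.5),120)[:2]-o)).round(1))
# lid angle: +y edge corners x=-96..96 
for p in((323,156),(340,220)):
    for L in np.arange(.3,.66,.05):
        P=plane("top",p,87+174*np.sin(L))[:2];print(round(L,2),(R.T@(P-o)).round(0),round(-168+174*np.cos(L)),end=";")
    print()
c=r.calibration("wrist");print(c["mtx"].round(0).tolist());T=c["world_from_camera"];s=r.sense()
from scipy.spatial.transform import Rotation as Ro
Rt=Ro.from_euler("xyz",s["tcp_rot"]).as_matrix();print((Rt.T@(T[:3,3]-s["eef_pos"])).round(1),(Rt.T@T[:3,:3]).round(2).tolist())
E
```

```text
[610.8 162.6  90. ]
[421.5 106.3  90. ]
[643.5  19.4  90. ]
[466.6 -32.6  90. ]
knob [533.8  81.  167. ] [535.   80.4 166. ]
len 197.42645389786176 yaw 0.2888494168241216
deck origin [558.9  -9.3] press [524.6 -69.6] keeper [561.2 -17. ]
knob origin [559.4  -5.2] press [525.2 -65.5] keeper [561.7 -12.9]
fit [-84.4  77.2]
0.3 [ 98. -30.] -2;0.35 [ 96. -29.] -5;0.4 [ 95. -29.] -8;0.45 [ 93. -28.] -11;0.5 [ 92. -28.] -15;0.55 [ 91. -27.] -20;0.6 [ 89. -27.] -24;0.65 [ 88. -27.] -29;
0.3 [-89. -28.] -2;0.35 [-90. -27.] -5;0.4 [-90. -27.] -8;0.45 [-90. -26.] -11;0.5 [-90. -26.] -15;0.55 [-91. -25.] -20;0.6 [-91. -25.] -24;0.65 [-91. -25.] -29;
[[286.0, 0.0, 320.0], [0.0, 286.0, 199.0], [0.0, 0.0, 1.0]]
[  -0.7  -76.1 -116.9] [[1.0, 0.0, -0.0], [-0.0, 0.95, 0.3], [0.0, -0.3, 0.95]]
```

jog_arm --deltas '[{"gripper":1,"translation":[0.146,-0.324,0.02],"dr":[0,0,0.0533]},{"gripper":1,"translation":[0.146,-0.324,0.02],"dr":[0,0,0.0533]},{"gripper":1,"translation":[0.146,-0.324,0.02],"dr":[0,0,0.0533]},{"gripper":1,"translation":[0.146,-0.324,0.02],"dr":[0,0,0.0533]},{"gripper":1,"translation":[0.146,-0.324,0.02],"dr":[0,0,0.0533]},{"gripper":1,"translation":[0.146,-0.324,0.02],"dr":[0,0,0.0533]},{"gripper":1,"translation":[0.146,-0.324,0.02],"dr":[0,0,0.0533]},{"gripper":1,"translation":[0.146,-0.324,0.02],"dr":[0,0,0.0533]},{"gripper":1,"translation":[0.146,-0.324,0.02],"dr":[0,0,0]},{"gripper":1,"translation":[0.146,-0.324,0.02],"dr":[0,0,0]},{"gripper":1,"translation":[0.146,-0.324,0.02],"dr":[0,0,0]},{"gripper":1,"translation":[0.146,-0.324,0.02],"dr":[0,0,0]}]' --squeeze 40

```text
clock: 1.1
eef_pos: [407.7, 189.7, 280.3]
tcp_rot: [-3.141, 0.0, 1.86]
contact_force: [1.5, -0.1, 0.5]
opening: -0.0
```

jog_arm --deltas '[{"gripper":1,"translation":[0.146,-0.324,0],"dr":[0,0,0]},{"gripper":1,"translation":[0.146,-0.324,0],"dr":[0,0,0]},{"gripper":1,"translation":[0.146,-0.324,0],"dr":[0,0,0]},{"gripper":1,"translation":[0.146,-0.324,0],"dr":[0,0,0]},{"gripper":1,"translation":[0.146,-0.324,0],"dr":[0,0,0]},{"gripper":1,"translation":[0.146,-0.324,0],"dr":[0,0,0]},{"gripper":1,"translation":[0.146,-0.324,0],"dr":[0,0,0]},{"gripper":1,"translation":[0.146,-0.324,0],"dr":[0,0,0]},{"gripper":1,"translation":[0,0,-0.2],"dr":[0,0,0]},{"gripper":1,"translation":[0,0,-0.2],"dr":[0,0,0]},{"gripper":1,"translation":[0,0,-0.2],"dr":[0,0,0]},{"gripper":1,"translation":[0,0,0],"dr":[0,0,0]}]'

```text
clock: 2.1
eef_pos: [521.8, -67.8, 216.5]
tcp_rot: [-3.136, -0.003, 1.859]
contact_force: [-1.5, 0.1, -1.1]
opening: 0.002
```

Run:
```python
from h import *
s=r.sense();print(s["eef_pos"],s["tcp_rot"],s["contact_force"])
cv2.imwrite("pics/w1.png",r.grab_frame("wrist"))
```

```text
[521.83013111 -67.80522426 216.53353375] [-3.13565714e+00 -2.68563135e-03  1.85906127e+00] [-1.52524528  0.07858181 -1.11380961]
```

View pics/w1.png

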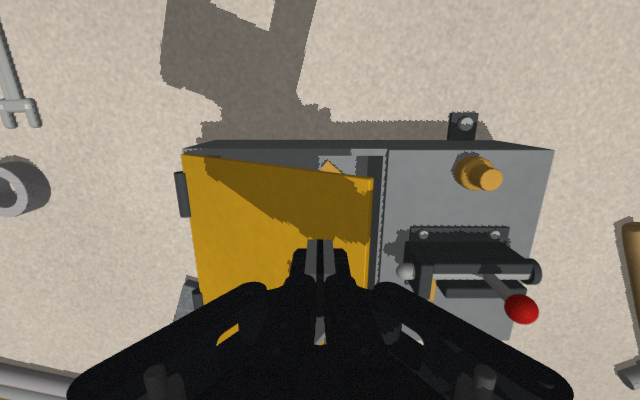

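The wrist view shows the fingers over the lid at about (320,250), clear of the keeper. The bolt tip is at (405,270) and the knob at (520,308). Next I push down.

jog_arm --deltas '[{"gripper":1,"translation":[0,0,-0.12],"dr":[0,0,0]},{"gripper":1,"translation":[0,0,-0.12],"dr":[0,0,0]},{"gripper":1,"translation":[0,0,-0.12],"dr":[0,0,0]},{"gripper":1,"translation":[0,0,-0.12],"dr":[0,0,0]},{"gripper":1,"translation":[0,0,-0.12],"dr":[0,0,0]},{"gripper":1,"translation":[0,0,-0.1],"dr":[0,0,0]},{"gripper":1,"translation":[0,0,-0.1],"dr":[0,0,0]},{"gripper":1,"translation":[0,0,-0.1],"dr":[0,0,0]}]'

```text
clock: 2.82
eef_pos: [525.0, -67.6, 130.5]
tcp_rot: [3.14, 0.0, 1.86]
contact_force: [0.5, 2.6, 4.1]
opening: -0.002
```

jog_arm --deltas '[{"gripper":1,"translation":[0,0,-0.05],"dr":[0,0,0]},{"gripper":1,"translation":[0,0,-0.04],"dr":[0,0,0]},{"gripper":1,"translation":[0,0,-0.03],"dr":[0,0,0]},{"gripper":1,"translation":[0,0,0],"dr":[0,0,0]}]'

```text
clock: 3.15
eef_pos: [524.1, -67.8, 117.8]
tcp_rot: [-3.141, -0.0, 1.86]
contact_force: [-0.5, 0.4, -0.4]
opening: 0.001
```

jog_arm --deltas '[{"gripper":1,"translation":[0,0,-0.03],"dr":[0,0,0]},{"gripper":1,"translation":[0,0,0],"dr":[0,0,0]},{"gripper":1,"translation":[0,0,0],"dr":[0,0,0]}]'

```text
clock: 3.4
eef_pos: [524.2, -67.9, 115.2]
tcp_rot: [-3.141, 0.0, 1.86]
contact_force: [0.1, -0.5, 0.6]
opening: 0.0
```

jog_arm --deltas '[{"gripper":1,"translation":[0,0,-0.03],"dr":[0,0,0]},{"gripper":1,"translation":[0,0,0],"dr":[0,0,0]},{"gripper":1,"translation":[0,0,0],"dr":[0,0,0]}]'

```text
clock: 3.65
eef_pos: [524.4, -67.9, 114.7]
tcp_rot: [3.141, 0.0, 1.86]
contact_force: [-10.3, 1.2, 31.9]
opening: 0.003
```

Contact at tip height 90 mm with 32 N, so the lid is shut. Now up and over the knob, opening the gripper.

jog_arm --deltas '[{"gripper":1,"translation":[0,0,0.1],"dr":[0,0,0]},{"gripper":1,"translation":[0,0,0.3],"dr":[0,0,0]},{"gripper":1,"translation":[0,0,0.38],"dr":[0,0,0]},{"gripper":1,"translation":[0,0,0.38],"dr":[0,0,0]},{"gripper":-0.2,"translation":[0,0,0.3],"dr":[0,0,0]},{"gripper":-0.2,"translation":[0.02,0.3,0],"dr":[0,0,0]},{"gripper":-0.2,"translation":[0.02,0.3,0],"dr":[0,0,0]},{"gripper":-0.2,"translation":[0.02,0.3,0],"dr":[0,0,0]},{"gripper":-0.2,"translation":[0.02,0.3,0],"dr":[0,0,0]},{"gripper":-0.2,"translation":[0.016,0.28,0],"dr":[0,0,0]},{"gripper":-0.2,"translation":[0,0,0],"dr":[0,0,0]},{"gripper":-0.2,"translation":[0,0,0],"dr":[0,0,0]}]'

```text
clock: 4.65
eef_pos: [533.8, 81.2, 258.2]
tcp_rot: [-3.141, 0.0, 1.862]
contact_force: [-0.9, -1.0, -0.1]
opening: 0.601
```

Run:
```python
from h import *
from scipy.spatial.transform import Rotation as Ro
def knob(n,name):
    c=r.calibration(n);im=r.grab_frame(n);cv2.imwrite(f"pics/{name}.png",im)
    h=cv2.cvtColor(im,cv2.COLOR_BGR2HSV);m=((h[...,0]<6)|(h[...,0]>174))&(h[...,1]>150)&(h[...,2]>60)
    k,l,s,cc=cv2.connectedComponentsWithStats(m.astype(np.uint8))
    for i in range(1,k):
        if s[i][4]>15:print(n,s[i],cc[i].round(1),plane(n,cc[i],166,c).round(1))
print(r.sense()["eef_pos"],r.sense()["tcp_rot"])
knob("wrist","w2");knob("scene","s2")
```

```text
[533.78376793  81.21930587 258.21868089] [-3.14149698e+00  2.54341683e-04  1.86232450e+00]
wrist [308 203  26  25 483] [320.4 214.6] [534.9  81.5 166. ]
wrist [609 272  31  44 132] [624.4 293.8] [529.1 351.  166. ]
wrist [620 322  16  11  24] [628.  327.2] [558.2 374.6 166. ]
scene [338 193   9   8  53] [342.2 196.4] [533.3  83.1 166. ]
scene [272 361  19  24 364] [281.2 372.2] [816.6 425.3 166. ]
```

View pics/w2.png

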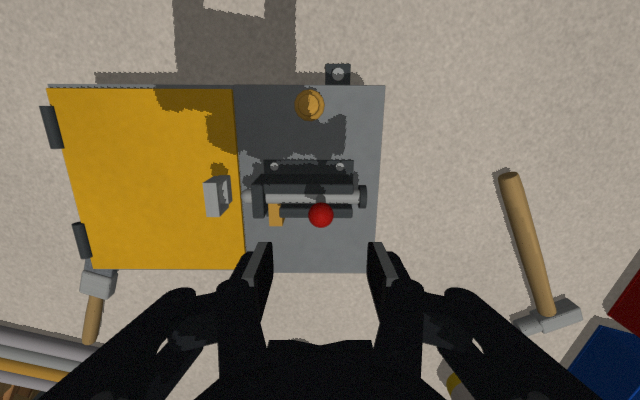

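The lid is shut, flush at x 48–240 px. The knob is centred at (320,215) px, which gives world (534.6,81.5), in line with the tool. Next I descend and pinch it.

jog_arm --deltas '[{"gripper":-0.2,"translation":[0.008,0,-0.2],"dr":[0,0,0]},{"gripper":-0.2,"translation":[0,0,-0.2],"dr":[0,0,0]},{"gripper":-0.2,"translation":[0,0,-0.2],"dr":[0,0,0]},{"gripper":-0.2,"translation":[0,0,-0.16],"dr":[0,0,0]},{"gripper":-0.2,"translation":[0,0,-0.1],"dr":[0,0,0]},{"gripper":-0.2,"translation":[0,0,0],"dr":[0,0,0]}]'

```text
clock: 5.25
eef_pos: [533.4, 79.0, 170.3]
tcp_rot: [-3.138, -0.0, 1.858]
contact_force: [-0.9, -0.4, -1.1]
opening: 0.599
```

jog_arm --deltas '[{"gripper":0.3,"translation":[0,0,0],"dr":[0,0,0]},{"gripper":0.5,"translation":[0,0,0],"dr":[0,0,0]},{"gripper":1,"translation":[0,0,0],"dr":[0,0,0]},{"gripper":1,"translation":[0,0,0],"dr":[0,0,0]},{"gripper":1,"translation":[0,0,0],"dr":[0,0,0]},{"gripper":1,"translation":[0,0,0],"dr":[0,0,0]}]' --squeeze 40

```text
clock: 5.75
eef_pos: [535.4, 80.8, 173.6]
tcp_rot: [3.139, -0.0, 1.86]
contact_force: [-1.3, 3.1, 5.9]
opening: 0.2
```

jog_arm --deltas '[{"gripper":1,"translation":[0.0085,-0.0287,0],"dr":[0,0,0]},{"gripper":1,"translation":[0.0085,-0.0287,0],"dr":[0,0,0]},{"gripper":1,"translation":[0.0085,-0.0287,0],"dr":[0,0,0]},{"gripper":1,"translation":[0,0,0],"dr":[0,0,0]}]'

```text
clock: 6.08
eef_pos: [538.0, 72.0, 173.6]
tcp_rot: [3.139, -0.0, 1.86]
contact_force: [-1.1, 2.8, 5.6]
opening: 0.204
```

Run:
```python
from h import *
s=r.sense();print(s["eef_pos"],s["contact_force"],s["wrist_torque"],s["opening"])
w=r.grab_frame("wrist")[130:400,170:490];t=r.grab_frame("scene")[140:275,255:415]
cv2.imwrite("pics/g3.png",np.hstack([w,cv2.resize(t,(320,270),interpolation=cv2.INTER_CUBIC)]))
```

```text
[538.00486118  72.00532665 173.56854238] [-1.13955845  2.75667114  5.60221647] [0.58945179 0.23589482 0.06946148] 0.20440001580323675
```

View pics/g3.png

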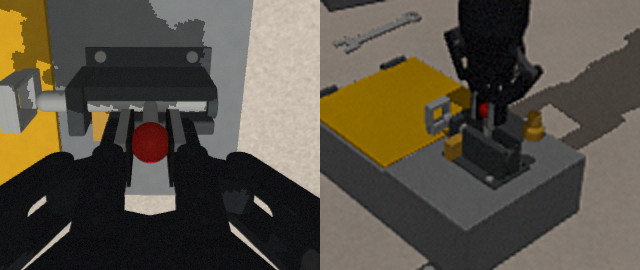

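The ball is held centrally between the pads at (150,142) px in the crop, and the bolt has moved into the keeper. Next I slide most of the way, short of the earliest possible stop.

jog_arm --deltas '[{"gripper":1,"translation":[0.0085,-0.0287,0],"dr":[0,0,0]},{"gripper":1,"translation":[0.0085,-0.0287,0],"dr":[0,0,0]},{"gripper":1,"translation":[0.0085,-0.0287,0],"dr":[0,0,0]},{"gripper":1,"translation":[0.0085,-0.0287,0],"dr":[0,0,0]},{"gripper":1,"translation":[0.0085,-0.0287,0],"dr":[0,0,0]},{"gripper":1,"translation":[0.0085,-0.0287,0],"dr":[0,0,0]},{"gripper":1,"translation":[0.0085,-0.0287,0],"dr":[0,0,0]},{"gripper":1,"translation":[0.0085,-0.0287,0],"dr":[0,0,0]},{"gripper":1,"translation":[0.0085,-0.0287,0],"dr":[0,0,0]},{"gripper":1,"translation":[0,0,0],"dr":[0,0,0]},{"gripper":1,"translation":[0,0,0],"dr":[0,0,0]}]'

```text
clock: 7.1
eef_pos: [545.5, 46.5, 173.6]
tcp_rot: [3.139, -0.001, 1.86]
contact_force: [-1.6, 5.3, 7.3]
opening: 0.199
```

jog_arm --deltas '[{"gripper":1,"translation":[0.0057,-0.0192,0],"dr":[0,0,0]},{"gripper":1,"translation":[0.0057,-0.0192,0],"dr":[0,0,0]},{"gripper":1,"translation":[0.0057,-0.0192,0],"dr":[0,0,0]},{"gripper":1,"translation":[0,0,0],"dr":[0,0,0]},{"gripper":1,"translation":[0,0,0],"dr":[0,0,0]}]'

```text
clock: 7.52
eef_pos: [547.2, 40.8, 173.5]
tcp_rot: [3.14, -0.001, 1.86]
contact_force: [-1.6, 5.8, 6.4]
opening: 0.202
```

jog_arm --deltas '[{"gripper":1,"translation":[0.0043,-0.0144,0],"dr":[0,0,0]},{"gripper":1,"translation":[0,0,0],"dr":[0,0,0]},{"gripper":1,"translation":[0,0,0],"dr":[0,0,0]}]'

```text
clock: 7.77
eef_pos: [547.6, 39.5, 173.5]
tcp_rot: [3.14, -0.001, 1.86]
contact_force: [-2.8, 6.4, 6.6]
opening: 0.207
```

jog_arm --deltas '[{"gripper":1,"translation":[0.0043,-0.0144,0],"dr":[0,0,0]},{"gripper":1,"translation":[0,0,0],"dr":[0,0,0]},{"gripper":1,"translation":[0,0,0],"dr":[0,0,0]}]'

```text
clock: 8.02
eef_pos: [548.0, 38.2, 173.5]
tcp_rot: [3.14, -0.001, 1.86]
contact_force: [-2.4, 5.5, 7.2]
opening: 0.204
```

jog_arm --deltas '[{"gripper":1,"translation":[0.0043,-0.0144,0],"dr":[0,0,0]},{"gripper":1,"translation":[0,0,0],"dr":[0,0,0]},{"gripper":1,"translation":[0,0,0],"dr":[0,0,0]}]'

```text
clock: 8.27
eef_pos: [548.1, 37.6, 173.5]
tcp_rot: [3.14, -0.003, 1.859]
contact_force: [-3.9, 11.5, 7.4]
opening: 0.203
```

jog_arm --deltas '[{"gripper":1,"translation":[0.0028,-0.0096,0],"dr":[0,0,0]},{"gripper":1,"translation":[0,0,0],"dr":[0,0,0]},{"gripper":1,"translation":[0,0,0],"dr":[0,0,0]}]'

```text
clock: 8.52
eef_pos: [548.2, 37.4, 173.5]
tcp_rot: [3.14, -0.004, 1.859]
contact_force: [-4.3, 16.5, 8.1]
opening: 0.206
```

The end stop is at about 45 mm of slide, where the force rose to 17 N. I'll back off about 2 mm of command and start the turn toward box +x.

jog_arm --deltas '[{"gripper":1,"translation":[-0.0063,0.0211,0],"dr":[0,0,0]},{"gripper":1,"translation":[0,0,0],"dr":[0,0,0]},{"gripper":1,"translation":[0,0,0],"dr":[0,0,0]}]'

```text
clock: 8.77
eef_pos: [548.0, 38.2, 173.5]
tcp_rot: [3.14, -0.001, 1.86]
contact_force: [-3.5, 7.9, 6.9]
opening: 0.205
```

jog_arm --deltas '[{"gripper":1,"translation":[0.0343,0.0102,-0.002],"dr":[0,0,0]},{"gripper":1,"translation":[0.0343,0.0102,-0.0034],"dr":[0,0,0]},{"gripper":1,"translation":[0,0,0],"dr":[0,0,0]},{"gripper":1,"translation":[0,0,0],"dr":[0,0,0]}]'

```text
clock: 9.1
eef_pos: [554.6, 40.0, 172.8]
tcp_rot: [3.14, -0.001, 1.86]
contact_force: [-3.2, 6.9, 6.8]
opening: 0.209
```

Lateral force is low, so the stem is turning freely into the notch. I'll continue the arc.

jog_arm --deltas '[{"gripper":1,"translation":[0.0672,0.02,-0.016],"dr":[0,0,0]},{"gripper":1,"translation":[0.0642,0.0191,-0.0264],"dr":[0,0,0]},{"gripper":1,"translation":[0.0596,0.0177,-0.036],"dr":[0,0,0]},{"gripper":1,"translation":[0.0538,0.016,-0.045],"dr":[0,0,0]},{"gripper":1,"translation":[0,0,0],"dr":[0,0,0]}]'

```text
clock: 9.52
eef_pos: [579.7, 47.5, 159.7]
tcp_rot: [3.14, -0.001, 1.86]
contact_force: [-1.6, 7.4, 4.4]
opening: 0.204
```

jog_arm --deltas '[{"gripper":1,"translation":[0.0468,0.0139,-0.0528],"dr":[0,0,0]},{"gripper":1,"translation":[0.0387,0.0115,-0.0596],"dr":[0,0,0]},{"gripper":1,"translation":[0.0297,0.0088,-0.0649],"dr":[0,0,0]},{"gripper":1,"translation":[0,0,0],"dr":[0,0,0]}]'

```text
clock: 9.85
eef_pos: [591.6, 50.9, 141.9]
tcp_rot: [3.139, -0.001, 1.86]
contact_force: [0.2, 7.6, 3.6]
opening: 0.201
```

jog_arm --deltas '[{"gripper":1,"translation":[0.0201,0.006,-0.0688],"dr":[0,0,0]},{"gripper":1,"translation":[0.005,0.0015,-0.0355],"dr":[0,0,0]},{"gripper":1,"translation":[0.005,0.0015,-0.0355],"dr":[0,0,0]},{"gripper":1,"translation":[0,0,0],"dr":[0,0,0]},{"gripper":1,"translation":[0,0,0],"dr":[0,0,0]}]'

```text
clock: 10.27
eef_pos: [594.3, 51.7, 128.5]
tcp_rot: [3.139, -0.001, 1.86]
contact_force: [1.0, 7.4, 3.2]
opening: 0.202
```

Run:
```python
from h import *
s=r.sense();print(s["eef_pos"],s["contact_force"],s["wrist_torque"],s["opening"])
w=r.grab_frame("wrist")[80:400,150:490];t=r.grab_frame("scene")[140:275,255:415]
cv2.imwrite("pics/g4.png",np.hstack([w,cv2.resize(t,(380,320),interpolation=cv2.INTER_CUBIC)]))
```

```text
[594.34896991  51.74955938 128.50322322] [0.96101477 7.39992605 3.21120147] [ 1.12226638  0.09362757 -0.05953815] 0.20173079918871775
```

View pics/g4.png

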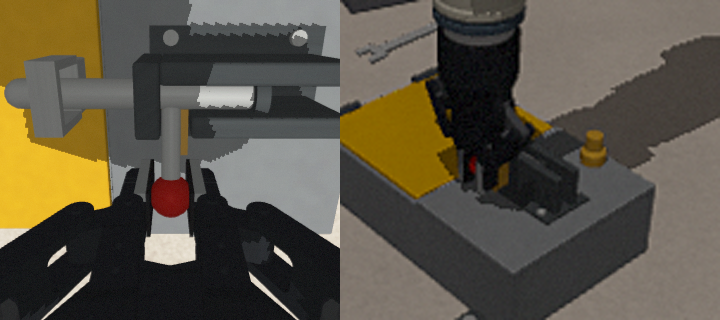

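The handle lies flat in the notch, with the ball at (170,197) px in the crop and the bolt through the keeper. I'll ease it down 1 mm and back toward the notch wall, then release.

jog_arm --deltas '[{"gripper":1,"translation":[0,0,-0.01],"dr":[0,0,0]},{"gripper":1,"translation":[-0.0028,0.0096,0],"dr":[0,0,0]},{"gripper":1,"translation":[-0.0028,0.0096,0],"dr":[0,0,0]},{"gripper":1,"translation":[-0.0028,0.0096,0],"dr":[0,0,0]},{"gripper":1,"translation":[0,0,0],"dr":[0,0,0]},{"gripper":1,"translation":[0,0,0],"dr":[0,0,0]}]'

```text
clock: 10.87
eef_pos: [593.6, 54.6, 127.8]
tcp_rot: [3.139, -0.001, 1.86]
contact_force: [0.3, 7.8, 2.8]
opening: 0.205
```

jog_arm --deltas '[{"gripper":1,"translation":[-0.0028,0.0096,0],"dr":[0,0,0]},{"gripper":1,"translation":[0,0,0],"dr":[0,0,0]},{"gripper":0.3,"translation":[0,0,0],"dr":[0,0,0]},{"gripper":0,"translation":[0,0,0],"dr":[0,0,0]},{"gripper":0,"translation":[0,0,0],"dr":[0,0,0]},{"gripper":0,"translation":[0,0,0],"dr":[0,0,0]}]'

```text
clock: 11.37
eef_pos: [592.3, 54.1, 126.7]
tcp_rot: [-3.142, 0.0, 1.86]
contact_force: [0.1, -0.5, -0.2]
opening: 0.497
```

jog_arm --deltas '[{"gripper":0,"translation":[0,0,0.1],"dr":[0,0,0]},{"gripper":0,"translation":[0,0,0.2],"dr":[0,0,0]},{"gripper":0,"translation":[0,0,0.3],"dr":[0,0,0]},{"gripper":0,"translation":[0,0,0.3],"dr":[0,0,0]},{"gripper":0,"translation":[0,0,0.3],"dr":[0,0,0]},{"gripper":0,"translation":[0,0,0],"dr":[0,0,0]},{"gripper":0,"translation":[0,0,0],"dr":[0,0,0]}]'

```text
clock: 11.95
eef_pos: [593.4, 54.3, 249.3]
tcp_rot: [3.137, 0.001, 1.86]
contact_force: [-1.3, -0.5, 0.0]
opening: 0.499
```

Run:
```python
from h import *
s=r.sense();print(s["eef_pos"],s["contact_force"],s["opening"])
c=r.calibration("wrist");im=r.grab_frame("wrist");cv2.imwrite("pics/w5.png",im)
h=cv2.cvtColor(im,cv2.COLOR_BGR2HSV);m=((h[...,0]<6)|(h[...,0]>174))&(h[...,1]>150)&(h[...,2]>60)
k,l,st,cc=cv2.connectedComponentsWithStats(m.astype(np.uint8))
o=np.array([559.4,-5.2]);a=.289;R=np.array([[np.cos(a),-np.sin(a)],[np.sin(a),np.cos(a)]])
for i in range(1,k):
    if st[i][4]>50:print(cc[i],(R.T@(plane("wrist",cc[i],121,c)[:2]-o)).round(1))
```

```text
[593.3970969   54.28780331 249.32557145] [-1.31379999 -0.45717679  0.04853688] 0.49899445500579104
[321.9915493  198.42253521] [49.2 48.7]
```

View pics/w5.png

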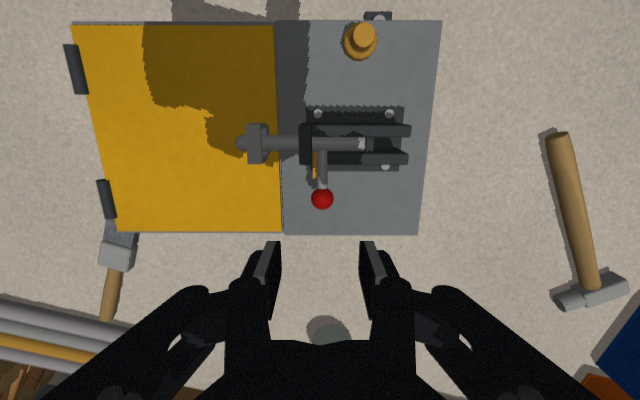

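The lid is flush, the bolt is through the keeper at (255,143) px, and the handle lies down with its ball at (322,198) px. That is box (49, 49) mm, and it held after release. Handing in.

```bash
python3 -c "
from rig import r
print(r.sign_off())"
```

```text
the job is handed in; nothing more can be done
None
```

The lid is shut, the bolt is across, and its handle is turned down in the notch. I handed the job in at about 12 s of the 48 s allowed; sign-off gives no verdict.

- **Lid:** I pushed it down until it bottomed with the fingertips at about z = 90 mm and 32 N of force. The picture afterwards showed it flush with the deck.
- **Bolt:** I slid it by the ball until the end stop showed at about 45 mm, where the force rose from about 6 to 17 N. I then backed off about 1 mm before turning.
- **Handle:** I turned it over an arc to about 1.5 rad, with tool force under about 10 N throughout, and eased it back toward the notch wall before letting go.
- **Last checks:** About 0.6 s after release the ball was at box (49, 49) mm, so the bolt is about 41 mm across against the 38 mm needed. The handle was still down, and the arm was clear with no contact force.
- **Bystanders:** The fitting and hammer looked undisturbed in the last picture. The wrench and bush were out of that view, and the arm never went near them.

**Margin and doubts:** The bolt clears its 38 mm limit by only about 3 mm, and I know the box position to about 2 to 4 mm. The gripper read about 17 mm on the 20 mm ball, but the grip held throughout.

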